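# Tack-cure a varnished cast, then hold the curing box lid at its mark

## Robot

A 7-joint arm with a two-finger parallel gripper is mounted at the origin on a cart in front of the work surface, level with it; the furniture and walls round the work are solid. World frame = base frame: x ahead of the robot, y to its left, z up, the work surface at z = 0. Lengths are in m, angles in rad, forces in N, time in s.
With the tool pointing down it reaches from about 0.425 to 0.925 m from the base axis. Payload 6.8 kg.
Tool frame: the origin (TCP) lies between the finger pads; the fingertips stand 11 mm ahead of it and the grasp point (between the pads) lies 8 mm behind it; z points along the fingers, y is the line along which they close (so a half turn about z gives the same grasp; the last joint's range is limited). The gripper opens to 85 mm and grips with 20 to 120 N. Pads are 22 mm wide; open, the fingers measure 114 mm over their backs; the gripper's body (76 mm by 85 mm) begins 54 mm behind the grasp point. The pads swing forward as they close: fully open they stand 13 mm farther back than shut.
Start: joints at [1.091, 0.477, 0.022, 1.555, -0.011, 1.109, -0.083], TCP at [0.245, -0.629, 0.242] pointing down, gripper open.
Joint ranges: [-2.96, 2.96], [-0.34, 2.1], [-1.41, 1.46], [0.24, 2.44], [-1.37, 4.51], [0.17, 1.92], [-2.96, 2.96]. Speed limits (rad/s): [2.39, 2.39, 3.14, 3.14, 3.14, 3.14, 3.14].

## Interface

Orientations are given as a rotation vector (axis times angle).
In Python, from bench import r gives the robot as it stands.
- The arm moves only by the tool send_rows, never from a script. Its argument "deltas" is a list of rows, each an object of numbers: "dx", "dy", "dz": the shift along the world's x, y, z in mm; "rx", "ry", "rz": the turn, a rotation vector about the world's x, y, z in degrees. A call has 1 to 5 rows; each row is the pose to reach, as a shift and turn from the pose commanded when the call began; what a row does not reach only later rows make up. A row lasts 1/12 s, in which the tool goes at most 41.7 mm and 7.16 degrees, less where a joint would pass 70% of its speed; a pose out of reach is approached as far as the arm can. A call with a gripper value outside its range is refused whole. "jaw" is the finger opening in mm, from 0 to 85.4, set as the call begins (left out, the last holds). The fingers move at their own pace and stop on an object; "newtons" is the grip in N (left out, the last holds). Time passes only in rows, so rows that repeat a pose let the fingers close. It gives the time, the measured TCP pose, the force, the opening and the grip force at its end, in the units of the state.
- r.get_obs(): the state, without advancing time (a new reading comes with each control period).
- r.grab_frame(name): name is "scene" or "top" or "wrist"; returns a dict with "frame" (420x560x3 uint8, blue, green, red), "z_map" (420x560 float32, m along the optical axis (not along the pixel's ray), 0 where there is no reading), "vertical_fov" (degrees; the focal length in pixels is half the picture's height over the tangent of half this angle, whatever the lens; pixels are square), "cx", "cy" (the principal point, pixels), "xyz" and "orientation" of the camera in the world. Camera axes: x right, y down, z forward; pixel columns grow to the right and rows downward; lengths in m; the calibration is good to about 2 mm. A picture is of the moment at which its call begins.
- r.hand_in(): hands the job in; it is judged then, once.
The state is a dict: "clock": time; "joints": joint angles; "qvel": joint speeds; "tau": joint torques, N m; "tcp_pos": TCP position; "orientation": TCP orientation; "contact_force": force on the tool from outside, world axes, zero at the start; "moment": the same for the moment, N m; "grip_width": finger opening in m; "gripper_force": force on a finger pad.
Only numpy, scipy, OpenCV 4.12 (cv2) and the standard library are available. Lean on these libraries where they do the work, as an engineer would, in place of code of your own. Each camera call takes 0.05 s, during which the arm holds its last target. There are 200 camera calls.

## Task

Take the teal cast by the brass pin on its top and tack-cure it: upright over the rest pad, about 5 cm in front of the spot lamp's lens and level with it, show the lens the side with the red dot, then the white, then the blue, each squarely and for a full second. Set the cast down gently on the middle of the rest pad and let go; then make the curing box ready for loading by lifting its sprung orange lid by the steel handle bar until the red pointer on the lid is level with the yellow tab on the gauge arc, and finish while still holding it there. Leave the jar, its cap, the white cast and the wax tray where they are.

Things in the scene. Friction and masses are not known exactly. Their poses are not given: they have to be found in the camera images.
- cast: teal plaster dental cast, 60 x 77 x 29 mm, loose, about 0.12 kg, standing on a cream plaster block. Origin at the centre of its underside; z up. A brass pin, 14 x 14 mm square (its faces square to the cast's x and y), stands fixed on its middle from the cast's top to 70 mm above the origin; the pin is the place to grip, and only its part from 32 to 70 mm above the origin is clear of the teeth. The tooth arch is toward +x; straight flanks at y = +38 and -38 mm
- pin_top (a point): centre of the top of the brass pin, 70 mm above the cast's origin
- dot_red (a point): red dot of 16 mm on the cast's +y flank, at (-10, 38, 10) mm in the cast's frame; that side faces the lens when the cast's +y points at the lens
- dot_white (a point): white dot of 16 mm on the cast's front, at (30, 0, 10) mm in the cast's frame; that side faces the lens when the cast's +x points at the lens
- dot_blue (a point): blue dot of 16 mm on the cast's -y flank, at (-10, -38, 10) mm in the cast's frame; that side faces the lens when the cast's -y points at the lens
- block: cream plaster block, 46 x 52 x 36 mm, loose, under the cast; origin at the centre of its underside
- lamp: spot lamp station, fixed: a grey base plate 230 x 110 x 8 mm with a black round rubber rest pad (94 mm across, top 12 mm up) at its near end, and a column with a white lamp head at the far end (head 60 x 68 x 60 mm, its centre 125 mm up, top at 157 mm). The blue round lens looks along the lamp's -x over the pad. Origin under the centre of the pad on the worktop; x toward the lamp head, z up; lens face at x = 97 mm
- lamp_pad (a point): centre of the top of the rest pad, 12 mm above the worktop
- lamp_spot (a point): where the light falls: 52 mm in front of the lens, 125 mm above the worktop and 45 mm from the pad's axis toward the lens. The dot being shown belongs within 30 mm of here, its side square to the lens within 17 degrees, the cast upright
- cure_box: white curing box, 170 x 200 x 85 mm, fixed; origin at the centre of its underside, x from its front (handle side) to its back (hinge side), z up
- cure_lid (a joint): angle of the box's orange lid (170 x 200 x 12 mm), rad: 0 shut, grows as the front edge rises, stop at 1.2. The hinge has a spring which shuts the lid: at the handle bar it takes about 3 N to start and 5 to 7 N at the marked angles; let go, it falls shut
- lid_hinge (a point): the middle of the hinge axis, which runs along the box's y: 85 mm behind the box's centre, 91 mm above the worktop
- lid_handle (a point): the middle of the lid's handle, a round steel bar 12 mm thick along the box's y, free for 98 mm between its two end arms, 206 mm from the hinge axis and level with it when shut (91 mm up), 36 mm clear in front of the lid's edge, so that it can be pinched from above with a finger before and one behind it; the bar may turn between the fingers as the lid rises
- lid_pointer (a point): red pointer on the lid's side at the box's +y, 105 mm from the hinge axis
- angle_mark (a joint): angle of the yellow tab on the gauge arc about the same axis, rad, with the same zero as the lid: the lid is at the mark when cure_lid equals angle_mark. Somewhere from 0.40 to 0.70; it stays where it was set and is not to be moved
- mark_tab (a point): centre of the yellow tab (22 x 16 x 12 mm), 105 mm from the hinge axis, beside the path of the red pointer
- jar: white varnish jar with teal drips, 66 mm across, 124 mm tall, loose; origin at the centre of its underside
- cap: jar cap, 60 mm across, 20 mm tall, loose, upside down; origin at the centre of its underside
- white_cast: white dental cast, 60 x 77 x 26 mm, loose; origin at the centre of its underside
- wax: black tray of pink wax, 62 x 98 x 25 mm, loose; origin at the centre of its underside

How it is judged:
On the way, in this order (a step that is already met when the one before it is completed fails the run):
1. the side with the red dot is shown to the lens (distance between dot_red and lamp_spot below 0.03 m and angle between the y axis of cast and the x axis of lamp, either way round below 0.3 rad and x of cast in the frame of lamp below 0.03 m and angle between cast's own z axis and vertical below 0.25 rad), for 0.5 s.
2. the side with the white dot is shown to the lens (distance between dot_white and lamp_spot below 0.03 m and angle between the x axis of cast and the x axis of lamp, either way round below 0.3 rad and x of cast in the frame of lamp below 0.03 m and angle between cast's own z axis and vertical below 0.25 rad), for 0.5 s.
3. the side with the blue dot is shown to the lens (distance between dot_blue and lamp_spot below 0.03 m and angle between the y axis of cast and the x axis of lamp, either way round below 0.3 rad and x of cast in the frame of lamp below 0.03 m and angle between cast's own z axis and vertical below 0.25 rad), for 0.5 s.
4. the cast stands released on the middle of the rest pad, lid still shut (horizontal distance between cast and lamp_pad below 0.02 m and height (world z) of cast between 0.008 and 0.017 m and angle between cast's own z axis and vertical below 0.1 rad and contact force between the fingers and cast below 0.05 N and linear speed of cast below 0.02 m/s and value of joint cure_lid below 0.1 rad), for 0.2 s.
At the end, for the whole second after the job is handed in: the cast stands upright and released on the rest pad, its centre within 20 mm of the pad's centre; the fingers hold the lid (at least 1.5 N) at rest within 0.07 rad of the yellow tab's angle (horizontal distance between cast and lamp_pad below 0.02 m and height (world z) of cast between 0.008 and 0.017 m and angle between cast's own z axis and vertical below 0.1 rad and contact force between the fingers and cast below 0.05 N and linear speed of cast below 0.02 m/s and angle between the x axis of lid_pointer and the x axis of mark_tab, either way round below 0.07 rad and velocity of joint cure_lid between -0.05 and 0.05 rad/s and contact force between the fingers and cure_lid above 1.5 N and contact force between cast and cure_lid below 0.1 N); the arm keeps its last pose, push and grip.
It fails at once if the cast is let fall (height (world z) of cast above 0.045 m and contact force between the fingers and cast below 0.01 N and linear speed of cast above 0.3 m/s).
It fails at once if the yellow tab is shifted (distance of mark_tab from where it was at the start of the episode above 0.008 m).
It fails at once if the jar is tipped, or the jar, its cap, the white cast or the wax tray is pushed away (angle between jar's own z axis and vertical above 0.35 rad or distance of any of jar, cap, white_cast, wax from where it was at the start of the episode above 0.04 m).
It also fails if it takes over 66 s, if anything falls off the work surface, if the arm or the gripper's body presses on something with over 40 N, if the wrist force passes 120 N, or if a joint passes its speed limit or range.

## Working session

There is one attempt and no reset: what is moved stays moved. The work goes in short steps, Python scripts to look and compute and a tool call to move; the robot and the scene stay as the last step left them, time stands still between calls to the robot, and variables do not carry over. Pictures are saved under pics/ and viewed, at most 10 in all, crops included, and the job is handed in when it is done.

Besides the shell and the picture viewer there is one more tool, called after ">>>" by a JSON object that holds its "method" and its "body", one argument or row to a line. send_rows: Moves the arm, as the interface text tells. Its arguments: {"type":"object","properties":{"deltas":{"type":"array","items":{"type":"object","properties":{"dx":{"type":"number"},"dy":{"type":"number"},"dz":{"type":"number"},"rx":{"type":"number"},"ry":{"type":"number"},"rz":{"type":"number"}}}},"jaw":{"type":"number"},"newtons":{"type":"number"}},"required":["deltas"]}

```bash
mkdir -p pics; cat > h.py <<'E'
import numpy as np, cv2, pickle
from scipy.spatial.transform import Rotation as R
from bench import r
def grab(n,save):
    d=r.grab_frame(n); cv2.imwrite(f'pics/{save}.png',d['frame']); pickle.dump(d,open(f'pics/{save}.pkl','wb')); return d
def load(s): return pickle.load(open(f'pics/{s}.pkl','rb'))
def cam(d):
    o=np.array(d['orientation'],float)
    M=R.from_rotvec(o).as_matrix() if o.shape==(3,) else (o if o.shape==(3,3) else R.from_quat(o).as_matrix())
    f=d['frame'].shape[0]/2/np.tan(np.radians(d['vertical_fov'])/2)
    return M,np.array(d['xyz']),f
def pt(d,u,v):
    M,p,f=cam(d); z=np.median(d['z_map'][v-1:v+2,u-1:u+2]); return p+M@(np.array([(u-d['cx'])/f,(v-d['cy'])/f,1])*z)
def cloud(d):
    M,p,f=cam(d); h,w=d['z_map'].shape; u,v=np.meshgrid(np.arange(w),np.arange(h)); z=d['z_map']
    return p+np.stack([(u-d['cx'])/f*z,(v-d['cy'])/f*z,z],-1)@M.T
E
python3 - <<'E'
from h import *
a=grab('scene','s1');b=grab('top','t1')
for d in(a,b): print(d['xyz'],d['orientation'],d['vertical_fov'],d['cx'],d['cy'])
for n,d in(('S',a),('T',b)):
    cv2.imwrite(f'pics/{n}.png',cv2.resize(d['frame'],(800,600),interpolation=cv2.INTER_CUBIC))
print(r.get_obs())
E
```

```text
[0.07380831 0.83981456 0.99407897] [-0.80139406  2.60891522 -1.05559534] 51.35230908524669 280.55232855877625 216.03050238942237
[0.46381459 0.14022783 1.49881887] [-2.22645403  2.17632987 -0.09375188] 49.61701977246049 276.65382748103684 205.94947367583444
{'clock': 0.1, 'joints': array([ 1.09086406,  0.47766013,  0.02234637,  1.55637138, -0.01151567,
        1.10930598, -0.08308964]), 'qvel': array([-0.00038573, -0.00183776,  0.00032787, -0.00288896, -0.00086728,
        0.00205395,  0.00053166]), 'tau': array([ 4.11268906e-03, -5.97756708e+01,  1.61312811e+00, -2.81953347e+01,
        1.26808818e-02,  5.07221834e-03, -5.36865571e-05]), 'tcp_pos': array([ 0.24504378, -0.62838522,  0.24145348]), 'orientation': array([-3.08590918e+00, -5.80454967e-01,  6.28155247e-04]), 'contact_force': array([-0.42209559,  0.61816324,  0.07850003]), 'moment': array([-0.01468893,  0.00894969, -0.03343998]), 'gripper_force': 0.0, 'grip_width': 0.08549207528769598}
```

View pics/S.png

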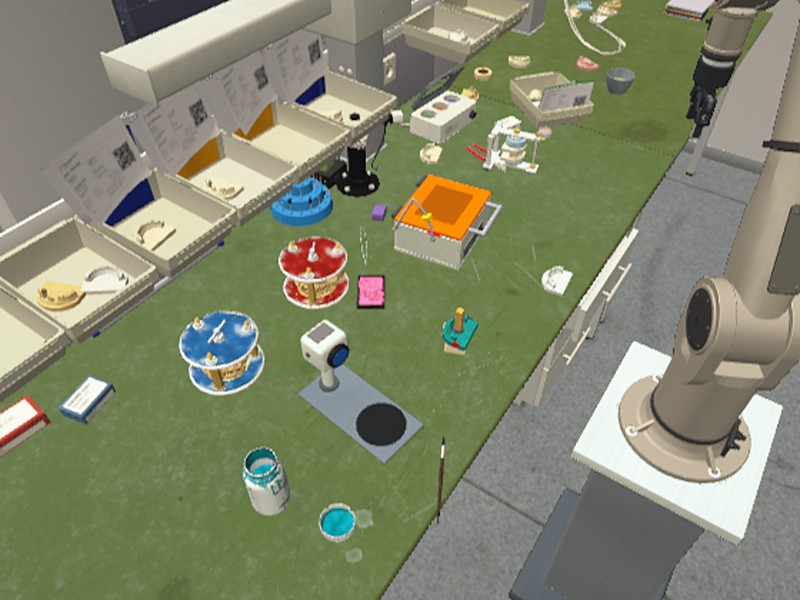

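View pics/T.png

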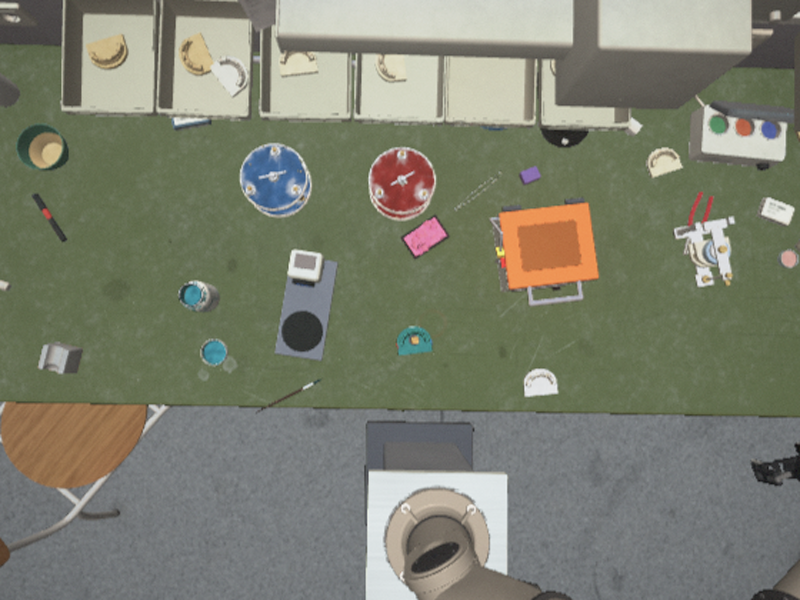

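The scene view shows the teal cast with its pin at about (460,320), the pad at (381,424), the lens at (338,355) and the lid handle near (490,222). In the top view (scaled) the pin is at (415,340), the pad at (302,331) and the handle at (555,298). The cast's arch points up in the image, which is roughly world +x.

```bash
python3 - <<'E'
from h import *
t=load('t1');s=load('s1')
C=cloud(t);hsv=cv2.cvtColor(t['frame'],cv2.COLOR_BGR2HSV)
def box(u0,u1,v0,v1): # in 800 px coords
    m=np.zeros(C.shape[:2],bool); k=1.42857; m[int(v0/k):int(v1/k),int(u0/k):int(u1/k)]=1; return m
def rect(P):
    rc=cv2.minAreaRect((P[:,:2]*1000).astype(np.float32)); return np.round(rc[0],1),np.round(rc[1],1),round(rc[2],1)
z=C[...,2]
b=box(385,445,315,365); m=b&(z>.045); print('cast+pin',rect(C[m]),m.sum(), 'zmax',z[b].max())
teal=b&(hsv[...,0]>75)&(hsv[...,0]<100)&(hsv[...,1]>80)&(z>.045)
print('teal',rect(C[teal]), np.percentile(C[teal][:,2],[5,50,95]))
p=b&(z>.092); print('pin',C[p].mean(0),p.sum(),rect(C[p]))
b=box(265,345,300,370); pad=b&(hsv[...,2]<60); P=C[pad]; print('pad',rect(P),P[:,2].mean())
b=box(265,345,240,370); m=b&(z>.004)&(z<.03); print('plate',rect(C[m]))
m=b&(z>.14); print('head',rect(C[m]),z[m].max())
b=box(480,610,195,305); lid=b&(hsv[...,0]<18)&(hsv[...,1]>150)&(z>.08); print('lid',rect(C[lid]),np.median(C[lid][:,2]))
hb=box(520,590,280,306)&(z>.07)&(hsv[...,1]<90); print('handle',rect(C[hb]),np.median(C[hb][:,2]))
# scene: red pointer, yellow tab
Cs=cloud(s);hs=cv2.cvtColor(s['frame'],cv2.COLOR_BGR2HSV)
sub=np.zeros(Cs.shape[:2],bool); sub[115:190,270:360]=1
y=sub&(hs[...,0]>22)&(hs[...,0]<35)&(hs[...,1]>150); print('tab',Cs[y].mean(0),y.sum())
rd=sub&((hs[...,0]<4)|(hs[...,0]>172))&(hs[...,1]>170); print('ptr',np.median(Cs[rd],0),rd.sum())
m=t
cr=[cv2.resize(s['frame'][118:192,265:355],None,fx=4.4,fy=4.4,interpolation=cv2.INTER_CUBIC),
 cv2.resize(s['frame'][205:279,280:370],None,fx=4.4,fy=4.4,interpolation=cv2.INTER_CUBIC)]
cv2.imwrite('pics/crop.png',np.hstack(cr))
E
```

```text
cast+pin (array([452.5,  82.3]), array([ 59.6, 111.2]), 8.5) 395 zmax 1.498818871057892
teal (array([451.2,  82.1]), array([ 56.9, 111.2]), 8.5) [0.04691955 0.05273076 0.0664219 ]
pin [0.457243   0.08518382 0.47849805] 30 (array([456.5,  99.7]), array([81.5, 12.6]), 88.6)
pad (array([481.6, 254.6]), array([ 86.4, 214.7]), 13.1) 0.018862677639780057
plate (array([528.8, 316.2]), array([296., 181.]), 1.6)
head (array([560.5, 227.7]), array([248.1,  80.1]), 60.0) 1.498818871057892
lid (array([625.4, -81.5]), array([189.4, 515. ]), 15.9) 0.09935368429036795
handle (array([530.9, -76.9]), array([ 47.4, 452.1]), 11.2) 0.097027380715909
tab [ 0.64452195 -0.11571405  0.13839066] 31
ptr [ 0.62669925 -0.12509455  0.09200314] 11
```

View pics/crop.png

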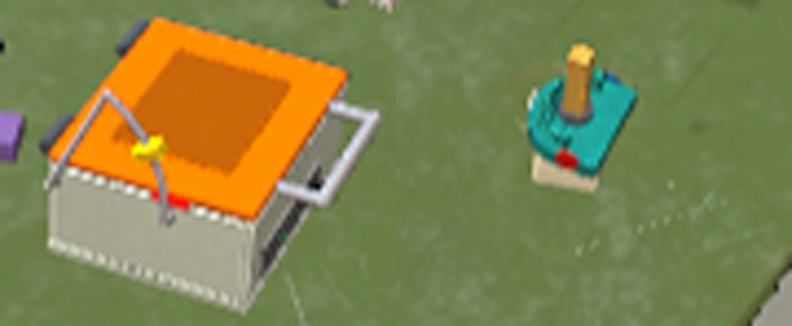

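The crop shows the shut lid with its red pointer, the yellow tab above it on the arc, and the cast with the red dot on its camera-side (+y) flank. Missing depth readings distorted the fits, so I'm filtering those out.

```bash
python3 - <<'E'
from h import *
t=load('t1');s=load('s1')
C=cloud(t);ok=(t['z_map']>.1);C[~ok]=np.nan;hsv=cv2.cvtColor(t['frame'],cv2.COLOR_BGR2HSV)
def box(u0,u1,v0,v1):
    m=np.zeros(C.shape[:2],bool); k=1.42857; m[int(v0/k):int(v1/k),int(u0/k):int(u1/k)]=1; return m&ok
def rect(m,zr=(0,0)):
    P=C[m]; z=np.median(P[:,2]); P=P[abs(P[:,2]-z)<.02]
    rc=cv2.minAreaRect((P[:,:2]*1000).astype(np.float32)); return np.round(rc[0],1),np.round(rc[1],1),round(rc[2],1),'z',np.round(np.percentile(P[:,2],[2,50,98]),4),len(P)
z=np.nan_to_num(C[...,2])
b=box(385,445,315,365); teal=b&(hsv[...,0]>75)&(hsv[...,0]<100)&(hsv[...,1]>80)&(z>.045)&(z<.09)
print('teal',rect(teal))
print('pin',rect(b&(z>.09)&(z<.13)))
b=box(265,345,300,370); print('pad',rect(b&(hsv[...,2]<60)))
b=box(265,345,240,370); print('plate',rect(b&(z>.004)&(z<.03))); print('head',rect(b&(z>.14)&(z<.17)))
b=box(480,610,195,305); print('lid',rect(b&(hsv[...,0]<18)&(hsv[...,1]>150)&(z>.08)))
hb=box(520,590,280,306)&(z>.07)&(z<.12)&(hsv[...,1]<90); print('handle',rect(hb))
Cs=cloud(s);hs=cv2.cvtColor(s['frame'],cv2.COLOR_BGR2HSV);oks=s['z_map']>.1
sub=np.zeros(Cs.shape[:2],bool); sub[115:190,270:360]=1;sub&=oks
y=sub&(hs[...,0]>22)&(hs[...,0]<35)&(hs[...,1]>150); print('tab',np.median(Cs[y],0),y.sum())
rd=sub&((hs[...,0]<4)|(hs[...,0]>172))&(hs[...,1]>170); print('ptr',np.median(Cs[rd],0),rd.sum())
b=box(480,520,230,270)&(hsv[...,0]>22)&(hsv[...,0]<35)&(hsv[...,1]>150);print('tab top',np.median(C[b],0),b.sum())
cv2.imwrite('pics/tc.png',np.hstack([cv2.resize(t['frame'][170:255,190:320],None,fx=6,fy=6,interpolation=cv2.INTER_CUBIC)]))
E
```

```text
teal (array([453.9,  63.7]), array([56.7, 74.7]), 7.9, 'z', array([0.0461, 0.0526, 0.0678]), 314)
pin (array([455.7,  65.3]), array([12.2, 12.4]), 1.2, 'z', array([0.1024, 0.1073, 0.113 ]), 22)
pad (array([467.5, 318. ]), array([85.5, 85. ]), 46.2, 'z', array([0.0073, 0.0138, 0.02  ]), 577)
plate (array([528.8, 316.2]), array([296., 181.]), 1.6, 'z', array([0.0041, 0.0095, 0.0186]), 2527)
head (array([599.8, 300.3]), array([67.9, 70.7]), 81.8, 'z', array([0.1428, 0.1557, 0.1626]), 509)
lid (array([ 666.2, -220.2]), array([169.1, 208.9]), 8.1, 'z', array([0.0926, 0.0994, 0.1056]), 3389)
handle (array([ 562.5, -239.4]), array([ 42.1, 121.5]), 7.8, 'z', array([0.0906, 0.0969, 0.1035]), 209)
tab [ 0.63764026 -0.1056073   0.1457903 ] 31
ptr [ 0.62669925 -0.12509455  0.09200314] 11
tab top [nan nan nan] 0
  return _methods._mean(a, axis=axis, dtype=dtype,
  ret = um.true_divide(
```

View pics/tc.png

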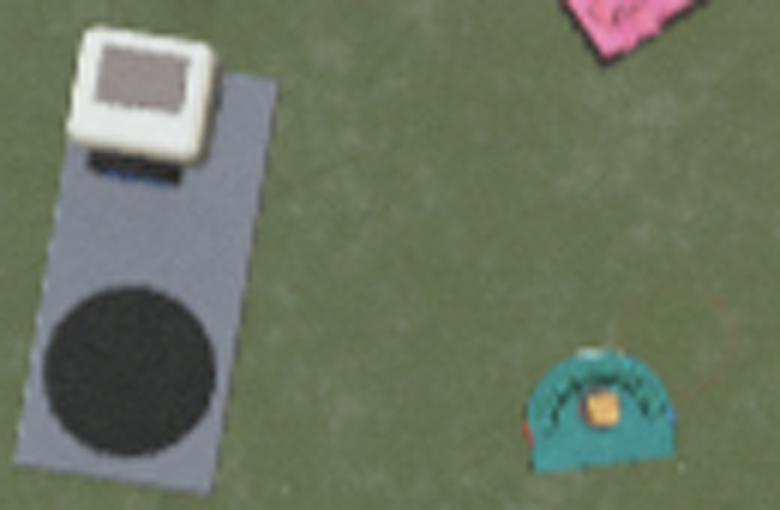

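The fits agree with the given sizes:

| Item | Position (m) | Yaw |
|---|---|---|
| Pin | (0.456, 0.065) | cast +8° |
| Pad | (0.4675, 0.318) | lamp −8° |
| Bar | about (0.546, −0.237) | box +8° |

The tab is at about 0.51 rad. I'll go above the pin with the fingers closing along the cast's x.

>>> {"method": "send_rows", "body": {
  "deltas": [
    {"dx": 150,"dy": 135,"rz": 23},
    {"dx": 150,"dy": 135,"rz": 23},
    {"dx": 150,"dy": 135,"rz": 23},
    {"dx": 150,"dy": 135,"rz": 23},
    {"dx": 150,"dy": 135,"rz": 23}
  ]
}}

```text
$.deltas[0]: bad value
```

>>> {"method": "send_rows", "body": {
  "deltas": [
    {"dx": 61,"dy": 190,"rz": 25},
    {"dx": 61,"dy": 190,"rz": 25},
    {"dx": 61,"dy": 190,"rz": 25},
    {"dx": 61,"dy": 190,"rz": 25},
    {"dx": 61,"dy": 190,"rz": 25}
  ]
}}

```text
$.deltas[0]: bad value
```

>>> {"method": "send_rows", "body": {
  "deltas": [
    {"dy": 190,"rz": 25},
    {"dy": 190,"rz": 25},
    {"dy": 190,"rz": 25},
    {"dy": 190,"rz": 25},
    {"dy": 190,"rz": 25}
  ]
}}

```text
$.deltas[0]: bad value
```

>>> {"method": "send_rows", "body": {
  "deltas": [
    {"dy": 179,"dz": -40,"rz": 3.6},
    {"dy": 179,"dz": -40,"rz": 3.6},
    {"dy": 179,"dz": -40,"rz": 3.6},
    {"dy": 179,"dz": -40,"rz": 3.6},
    {"dy": 179,"dz": -40,"rz": 3.6}
  ]
}}

```text
$.deltas[0]: bad value
```

>>> {"method": "send_rows", "body": {
  "deltas": [
    {"dx": 30,"dy": 27,"dz": 0,"rx": 0,"ry": 0,"rz": 4.6},
    {"dx": 60,"dy": 54,"dz": 0,"rx": 0,"ry": 0,"rz": 9.2},
    {"dx": 90,"dy": 81,"dz": 0,"rx": 0,"ry": 0,"rz": 13.8},
    {"dx": 120,"dy": 108,"dz": 0,"rx": 0,"ry": 0,"rz": 18.4},
    {"dx": 150,"dy": 135,"dz": 0,"rx": 0,"ry": 0,"rz": 23}
  ]
}}

```text
clock: 0.52
tcp_pos: [0.3962, -0.4922, 0.242]
orientation: [-2.907, -1.19, 0.0]
contact_force: [-0.9, -0.8, -0.0]
grip_width: 0.0853
gripper_force: 0.0
```

>>> {"method": "send_rows", "body": {
  "deltas": [
    {"dx": 61,"dy": 190,"dz": 0,"rx": 0,"ry": 0,"rz": 25},
    {"dx": 61,"dy": 190,"dz": 0,"rx": 0,"ry": 0,"rz": 25},
    {"dx": 61,"dy": 190,"dz": 0,"rx": 0,"ry": 0,"rz": 25},
    {"dx": 61,"dy": 190,"dz": 0,"rx": 0,"ry": 0,"rz": 25},
    {"dx": 61,"dy": 190,"dz": 0,"rx": 0,"ry": 0,"rz": 25}
  ]
}}

```text
clock: 0.93
tcp_pos: [0.4569, -0.3002, 0.2421]
orientation: [-2.578, -1.793, -0.001]
contact_force: [0.7, 0.5, -0.1]
grip_width: 0.0856
gripper_force: 0.0
```

```bash
python3 -c "
from h import *
o=r.get_obs();print(o['clock'],o['tcp_pos'],o['orientation'],o['joints'])"
```

```text
0.9333 [ 0.45685741 -0.30022893  0.24206763] [-2.57820559e+00 -1.79331198e+00 -7.00766409e-04] [ 0.71055225  0.28495934 -0.29257921  1.84790561  0.09406245  1.02286734
  0.02468024]
```

>>> {"method": "send_rows", "body": {
  "deltas": [
    {"dx": 0,"dy": 190,"dz": 0,"rx": 0,"ry": 0,"rz": 24},
    {"dx": 0,"dy": 190,"dz": 0,"rx": 0,"ry": 0,"rz": 24},
    {"dx": 0,"dy": 190,"dz": 0,"rx": 0,"ry": 0,"rz": 24},
    {"dx": 0,"dy": 190,"dz": 0,"rx": 0,"ry": 0,"rz": 24},
    {"dx": 0,"dy": 190,"dz": 0,"rx": 0,"ry": 0,"rz": 24}
  ]
}}

```text
clock: 1.35
tcp_pos: [0.4557, -0.1091, 0.2423]
orientation: [-2.148, -2.292, -0.001]
contact_force: [0.6, -0.5, 0.7]
grip_width: 0.0853
gripper_force: 0.0
```

>>> {"method": "send_rows", "body": {
  "deltas": [
    {"dx": 0,"dy": 175,"dz": -30,"rx": 0,"ry": 0,"rz": 4.3},
    {"dx": 0,"dy": 175,"dz": -30,"rx": 0,"ry": 0,"rz": 4.3},
    {"dx": 0,"dy": 175,"dz": -30,"rx": 0,"ry": 0,"rz": 4.3},
    {"dx": 0,"dy": 175,"dz": -30,"rx": 0,"ry": 0,"rz": 4.3},
    {"dx": 0,"dy": 175,"dz": -30,"rx": 0,"ry": 0,"rz": 4.3}
  ]
}}

```text
clock: 1.77
tcp_pos: [0.455, 0.0677, 0.2118]
orientation: [-2.059, -2.37, -0.003]
contact_force: [0.5, -0.3, -0.7]
grip_width: 0.0855
gripper_force: 0.0
```

```bash
python3 - <<'E'
from h import *
d=grab('wrist','w1')
o=r.get_obs();print(o['clock'],o['tcp_pos'],o['orientation'],o['joints'])
C=cloud(d);ok=d['z_map']>.05
D=np.hypot(C[...,0]-.456,C[...,1]-.065)<.07
def rect(m):
    P=C[m]; rc=cv2.minAreaRect((P[:,:2]*1000).astype(np.float32)); return np.round(rc[0],1),np.round(rc[1],1),round(rc[2],1),len(P),np.round(np.percentile(P[:,2],[5,50,95]),4)
hsv=cv2.cvtColor(d['frame'],cv2.COLOR_BGR2HSV)
print('pin',rect(ok&D&(C[...,2]>.098)&(C[...,2]<.116)))
print('teal',rect(ok&D&(C[...,2]>.045)&(C[...,2]<.08)&(hsv[...,0]>75)&(hsv[...,0]<100)&(hsv[...,1]>80)))
E
```

```text
1.8167 [0.45516035 0.0672152  0.21177388] [-2.05795559e+00 -2.37092593e+00 -2.06831595e-03] [ 0.27162186  0.21284017 -0.61676526  2.04950806  0.15071857  0.92297518
 -0.28469749]
pin (array([451. ,  65.6]), array([12.8, 13.7]), 8.0, 282, array([0.1012, 0.1064, 0.1075]))
teal (array([450.6,  64.8]), array([58.3, 77. ]), 8.2, 3019, array([0.0485, 0.05  , 0.0631]))
```

View pics/w1.png

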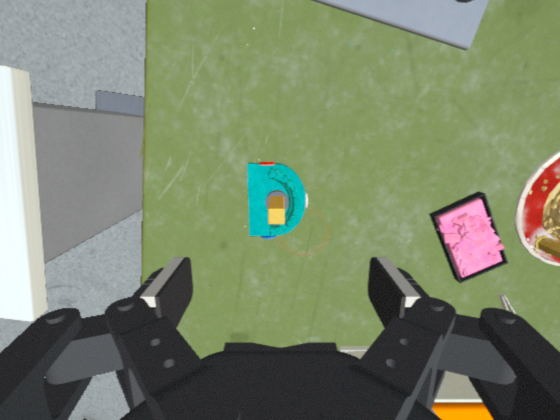

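The wrist view shows the pin top at about (276,216), red dot up, blue down, between the fingers. Pin is measured at (0.451, 0.0655), yaw 8°. Descending and gripping.

>>> {"method": "send_rows", "body": {
  "deltas": [
    {"dx": -4,"dy": -2,"dz": -35,"rx": 0,"ry": 0,"rz": 0},
    {"dx": -4,"dy": -2,"dz": -70,"rx": 0,"ry": 0,"rz": 0},
    {"dx": -4,"dy": -2,"dz": -100,"rx": 0,"ry": 0,"rz": 0},
    {"dx": -4,"dy": -2,"dz": -126,"rx": 0,"ry": 0,"rz": 0},
    {"dx": -4,"dy": -2,"dz": -126,"rx": 0,"ry": 0,"rz": 0}
  ]
}}

```text
clock: 2.23
tcp_pos: [0.4488, 0.0575, 0.0822]
orientation: [-2.066, -2.359, 0.01]
contact_force: [-1.2, 0.3, -0.0]
grip_width: 0.0852
gripper_force: 0.0
```

>>> {"method": "send_rows", "body": {
  "deltas": [
    {"dx": 0,"dy": 0,"dz": 0,"rx": 0,"ry": 0,"rz": 0},
    {"dx": 0,"dy": 0,"dz": 0,"rx": 0,"ry": 0,"rz": 0},
    {"dx": 0,"dy": 0,"dz": 0,"rx": 0,"ry": 0,"rz": 0},
    {"dx": 0,"dy": 0,"dz": 0,"rx": 0,"ry": 0,"rz": 0},
    {"dx": 0,"dy": 0,"dz": 0,"rx": 0,"ry": 0,"rz": 0}
  ],
  "jaw": 5,
  "newtons": 60
}}

```text
clock: 2.65
tcp_pos: [0.4531, 0.0591, 0.0875]
orientation: [2.069, 2.362, 0.003]
contact_force: [-0.1, 0.4, -0.0]
grip_width: 0.0254
gripper_force: 0.0
```

>>> {"method": "send_rows", "body": {
  "deltas": [
    {"dx": 0,"dy": 0,"dz": 0,"rx": 0,"ry": 0,"rz": 0},
    {"dx": 0,"dy": 0,"dz": 0,"rx": 0,"ry": 0,"rz": 0},
    {"dx": 0,"dy": 0,"dz": 0,"rx": 0,"ry": 0,"rz": 0},
    {"dx": 0,"dy": 0,"dz": 0,"rx": 0,"ry": 0,"rz": 0},
    {"dx": 0,"dy": 0,"dz": 0,"rx": 0,"ry": 0,"rz": 0}
  ]
}}

```text
clock: 3.07
tcp_pos: [0.453, 0.0591, 0.0873]
orientation: [2.068, 2.363, 0.002]
contact_force: [-0.4, -0.8, 8.3]
grip_width: 0.0129
gripper_force: 59.0
```

The grip holds, but the TCP sits about 6 mm off the pin along the pads, so I'll regrip centred.

>>> {"method": "send_rows", "body": {
  "deltas": [
    {"dx": 0,"dy": 0,"dz": 0,"rx": 0,"ry": 0,"rz": 0},
    {"dx": 0,"dy": 0,"dz": 0,"rx": 0,"ry": 0,"rz": 0},
    {"dx": 0,"dy": 3,"dz": 0,"rx": 0,"ry": 0,"rz": 0},
    {"dx": -1,"dy": 6,"dz": 0,"rx": 0,"ry": 0,"rz": 0},
    {"dx": -1,"dy": 6,"dz": 0,"rx": 0,"ry": 0,"rz": 0}
  ],
  "jaw": 50
}}

```text
clock: 3.48
tcp_pos: [0.451, 0.066, 0.0863]
orientation: [-2.068, -2.365, -0.001]
contact_force: [0.7, 1.0, 0.2]
grip_width: 0.05
gripper_force: 0.0
```

```bash
python3 - <<'E'
from h import *
d=grab('wrist','w2')
o=r.get_obs();print(o['clock'],o['tcp_pos'],o['orientation'],o['contact_force'],o['grip_width'])
C=cloud(d);ok=d['z_map']>.02
D=np.hypot(C[...,0]-.452,C[...,1]-.065)<.05
def rect(m):
    P=C[m]; rc=cv2.minAreaRect((P[:,:2]*1000).astype(np.float32)); return np.round(rc[0],1),np.round(rc[1],1),round(rc[2],1),len(P),np.round(np.percentile(P[:,2],[5,50,95]),4)
hsv=cv2.cvtColor(d['frame'],cv2.COLOR_BGR2HSV)
H=hsv[...,0]
print('pin',rect(ok&D&(C[...,2]>.098)&(C[...,2]<.116)&(H>8)&(H<30)&(hsv[...,1]>100)))
print('teal',rect(ok&D&(C[...,2]>.045)&(C[...,2]<.08)&(H>75)&(H<100)&(hsv[...,1]>80)))
E
```

```text
3.5333 [0.45104705 0.06567299 0.08626477] [-2.06799199e+00 -2.36459817e+00 -1.67640114e-04] [ 0.49375326 -0.16188217  0.0957344 ] 0.04983920758703954
pin (array([451.4,  66.1]), array([13.3, 14.5]), 7.6, 1132, array([0.0996, 0.1063, 0.1074]))
teal (array([451.3,  64.9]), array([59.1, 78. ]), 8.6, 7537, array([0.0486, 0.0499, 0.0632]))
```

Centred to within 0.5 mm now. Closing again and lifting a little.

>>> {"method": "send_rows", "body": {
  "deltas": [
    {"dx": 0,"dy": 0,"dz": 0,"rx": 0,"ry": 0,"rz": 0},
    {"dx": 0,"dy": 0,"dz": 0,"rx": 0,"ry": 0,"rz": 0},
    {"dx": 0,"dy": 0,"dz": 0,"rx": 0,"ry": 0,"rz": 0},
    {"dx": 0,"dy": 0,"dz": 0,"rx": 0,"ry": 0,"rz": 0},
    {"dx": 0,"dy": 0,"dz": 0,"rx": 0,"ry": 0,"rz": 0}
  ],
  "jaw": 5,
  "newtons": 60
}}

```text
clock: 3.95
tcp_pos: [0.4512, 0.0651, 0.0863]
orientation: [-2.069, -2.364, -0.0]
contact_force: [-0.6, -0.0, -0.1]
grip_width: 0.013
gripper_force: 59.2
```

>>> {"method": "send_rows", "body": {
  "deltas": [
    {"dx": 0,"dy": 0,"dz": 0,"rx": 0,"ry": 0,"rz": 0},
    {"dx": 0,"dy": 0,"dz": 5,"rx": 0,"ry": 0,"rz": 0},
    {"dx": 0,"dy": 0,"dz": 15,"rx": 0,"ry": 0,"rz": 0},
    {"dx": 0,"dy": 0,"dz": 35,"rx": 0,"ry": 0,"rz": 0},
    {"dx": 0,"dy": 0,"dz": 60,"rx": 0,"ry": 0,"rz": 0}
  ]
}}

```text
clock: 4.37
tcp_pos: [0.45, 0.065, 0.1466]
orientation: [-2.067, -2.363, 0.003]
contact_force: [0.5, -0.1, -1.6]
grip_width: 0.0128
gripper_force: 59.0
```

>>> {"method": "send_rows", "body": {
  "deltas": [
    {"dx": 0,"dy": 0,"dz": 19,"rx": 0,"ry": 0,"rz": 0},
    {"dx": 0,"dy": 0,"dz": 19,"rx": 0,"ry": 0,"rz": 0},
    {"dx": 0,"dy": 0,"dz": 19,"rx": 0,"ry": 0,"rz": 0}
  ]
}}

```text
clock: 4.62
tcp_pos: [0.452, 0.0651, 0.1667]
orientation: [2.068, 2.362, 0.003]
contact_force: [0.3, -0.2, -1.5]
grip_width: 0.013
gripper_force: 59.2
```

```bash
python3 - <<'E'
from h import *
d=grab('wrist','w3')
o=r.get_obs();print(o['clock'],o['tcp_pos'],o['orientation'],o['contact_force'],o['grip_width'],o['joints'])
p=o['tcp_pos']
C=cloud(d);ok=d['z_map']>.02
D=np.hypot(C[...,0]-p[0],C[...,1]-p[1])<.06
def rect(m):
    P=C[m]; rc=cv2.minAreaRect((P[:,:2]*1000).astype(np.float32)); return np.round(rc[0],1),np.round(rc[1],1),round(rc[2],1),len(P),np.round(np.percentile(P[:,2],[5,50,95]),4)
hsv=cv2.cvtColor(d['frame'],cv2.COLOR_BGR2HSV)
H=hsv[...,0]
print('teal',rect(ok&D&(C[...,2]>.1)&(C[...,2]<.16)&(H>75)&(H<100)&(hsv[...,1]>80)))
E
```

```text
4.6667 [0.4511308  0.06484519 0.16555116] [2.06922936e+00 2.36289241e+00 3.02124820e-04] [-0.12400644  0.60988222 -1.97707313] 0.01290681144458119 [ 0.24868629  0.2735427  -0.60301275  2.10565063  0.21194399  0.81959721
 -0.3501647 ]
teal (array([449.9,  75.3]), array([59.2, 56.8]), 8.1, 5514, array([0.1288, 0.1303, 0.1435]))
```

The cast is lifted and held, with its origin at z≈0.115. Now to the red pose, turning −106°.

>>> {"method": "send_rows", "body": {
  "deltas": [
    {"dx": 4,"dy": 18,"dz": 0,"rx": 0,"ry": 0,"rz": -7},
    {"dx": 7,"dy": 36,"dz": 0,"rx": 0,"ry": 0,"rz": -14},
    {"dx": 10,"dy": 54,"dz": 0,"rx": 0,"ry": 0,"rz": -21},
    {"dx": 10,"dy": 72,"dz": 0,"rx": 0,"ry": 0,"rz": -28},
    {"dx": 10,"dy": 90,"dz": 0,"rx": 0,"ry": 0,"rz": -35}
  ]
}}

```text
clock: 5.08
tcp_pos: [0.4604, 0.1555, 0.1639]
orientation: [-2.689, -1.624, 0.004]
contact_force: [0.2, 0.3, -1.7]
grip_width: 0.0131
gripper_force: 59.1
```

>>> {"method": "send_rows", "body": {
  "deltas": [
    {"dx": 4,"dy": 18,"dz": 0,"rx": 0,"ry": 0,"rz": -7},
    {"dx": 7,"dy": 36,"dz": 0,"rx": 0,"ry": 0,"rz": -14},
    {"dx": 10,"dy": 54,"dz": 0,"rx": 0,"ry": 0,"rz": -21},
    {"dx": 12,"dy": 72,"dz": 0,"rx": 0,"ry": 0,"rz": -28},
    {"dx": 12,"dy": 90,"dz": 0,"rx": 0,"ry": 0,"rz": -35}
  ]
}}

```text
clock: 5.5
tcp_pos: [0.4727, 0.2454, 0.1637]
orientation: [3.052, 0.74, -0.004]
contact_force: [0.0, 0.6, -0.5]
grip_width: 0.0128
gripper_force: 59.1
```

```bash
cat > st.py <<'E'
from h import *
o=r.get_obs();M=R.from_rotvec(o['orientation']).as_matrix()
print(round(o['clock'],2),'tcp',np.round(o['tcp_pos']*1000,1),'yawy',round(np.degrees(np.arctan2(M[1,1],M[0,1])),1),'tilt',np.round(M[:2,2],3),'q',np.round(o['joints'],2),'F',np.round(o['contact_force'],1),o['grip_width'],o['gripper_force'])
E
python3 st.py
```

```text
5.5 tcp [472.7 245.4 163.7] yawy -62.8 tilt [-0.002 -0.001] q [-0.27  0.37 -0.4   1.95  0.19  0.86 -1.86] F [ 0.   0.6 -0.5] 0.012806533837287458 59.10427272319794
```

>>> {"method": "send_rows", "body": {
  "deltas": [
    {"dx": 0,"dy": 13,"dz": 0,"rx": 0,"ry": 0,"rz": -7},
    {"dx": 0,"dy": 26,"dz": 0,"rx": 0,"ry": 0,"rz": -14},
    {"dx": 0,"dy": 39,"dz": 0,"rx": 0,"ry": 0,"rz": -21},
    {"dx": 0,"dy": 52,"dz": 0,"rx": 0,"ry": 0,"rz": -28},
    {"dx": 0,"dy": 62,"dz": 0,"rx": 0,"ry": 0,"rz": -35}
  ]
}}

```text
clock: 5.92
tcp_pos: [0.4721, 0.3077, 0.1636]
orientation: [3.133, -0.21, -0.004]
contact_force: [0.4, -0.4, -1.9]
grip_width: 0.013
gripper_force: 59.1
```

>>> {"method": "send_rows", "body": {
  "deltas": [
    {"dx": 0,"dy": 0,"dz": 1,"rx": 0,"ry": 0,"rz": 0},
    {"dx": 0,"dy": 0,"dz": 1,"rx": 0,"ry": 0,"rz": 0}
  ]
}}

```text
clock: 6.08
tcp_pos: [0.4724, 0.307, 0.1652]
orientation: [3.134, -0.195, -0.003]
contact_force: [1.0, 0.0, -1.0]
grip_width: 0.0133
gripper_force: 59.1
```

```bash
python3 st.py; python3 - <<'E'
from h import *
d=grab('scene','s2'); cv2.imwrite('pics/s2c.png',cv2.resize(d['frame'][190:350,170:350],None,fx=3.5,fy=3.5,interpolation=cv2.INTER_CUBIC))
d=grab('top','t2'); C=cloud(d); ok=d['z_map']>.1; z=C[...,2]
u,v=np.meshgrid(np.arange(560),np.arange(420))
P=C[ok&(u>185)&(u<240)&(v>165)&(v<255)&(z>.14)&(z<.17)&(C[...,0]>.55)]
rc=cv2.minAreaRect((P[:,:2]*1000).astype(np.float32));print('head',rc)
E
```

```text
6.08 tcp [472.4 307.  165.2] yawy -97.1 tilt [-0.002 -0.002] q [-0.46  0.4  -0.28  1.88  0.14  0.88 -2.51] F [ 1.  0. -1.] 0.013291126756664776 59.05843734741211
head ((600.2518920898438, 300.166748046875), (68.40901947021484, 70.56951141357422), 83.61641693115234)
```

View pics/s2c.png

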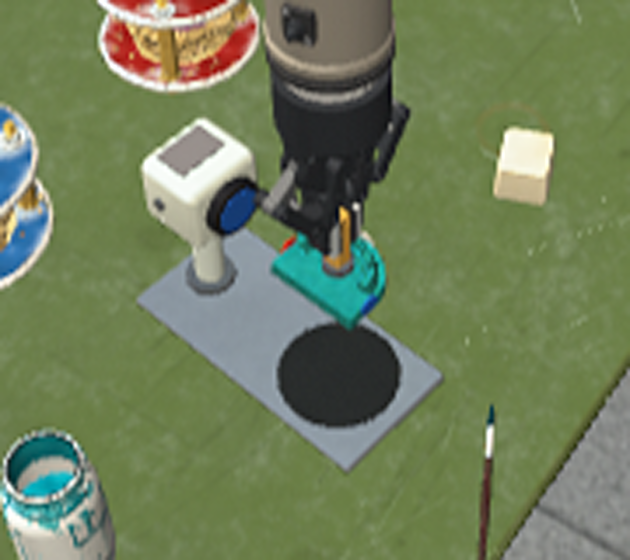

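The crop shows the red dot at about (288,243), turned to the blue lens at (235,207), with the cast upright over the pad. I'll hold here, then turn to white and hold again.

>>> {"method": "send_rows", "body": {
  "deltas": [
    {"dx": 0,"dy": 0,"dz": 0,"rx": 0,"ry": 0,"rz": 0},
    {"dx": 0,"dy": 0,"dz": 0,"rx": 0,"ry": 0,"rz": 0},
    {"dx": 0,"dy": 0,"dz": 0,"rx": 0,"ry": 0,"rz": 0},
    {"dx": 0,"dy": 0,"dz": 0,"rx": 0,"ry": 0,"rz": 0},
    {"dx": 0,"dy": 0,"dz": 0,"rx": 0,"ry": 0,"rz": 0}
  ]
}}

```text
clock: 6.6
tcp_pos: [0.4733, 0.3069, 0.1664]
orientation: [3.135, -0.203, 0.0]
contact_force: [0.7, 0.6, -0.8]
grip_width: 0.0131
gripper_force: 59.1
```

>>> {"method": "send_rows", "body": {
  "deltas": [
    {"dx": 0,"dy": 0,"dz": 0,"rx": 0,"ry": 0,"rz": 0},
    {"dx": 0,"dy": 0,"dz": 0,"rx": 0,"ry": 0,"rz": 0},
    {"dx": 0,"dy": 0,"dz": 0,"rx": 0,"ry": 0,"rz": 0},
    {"dx": 0,"dy": 0,"dz": 0,"rx": 0,"ry": 0,"rz": 0},
    {"dx": 0,"dy": 0,"dz": 0,"rx": 0,"ry": 0,"rz": 0}
  ]
}}

```text
clock: 7.02
tcp_pos: [0.4732, 0.3071, 0.1663]
orientation: [3.135, -0.203, 0.0]
contact_force: [-0.4, 0.1, -0.9]
grip_width: 0.0134
gripper_force: 59.1
```

>>> {"method": "send_rows", "body": {
  "deltas": [
    {"dx": 0,"dy": 0,"dz": 0,"rx": 0,"ry": 0,"rz": 0},
    {"dx": 0,"dy": 0,"dz": 0,"rx": 0,"ry": 0,"rz": 0},
    {"dx": 0,"dy": 0,"dz": 0,"rx": 0,"ry": 0,"rz": 0},
    {"dx": 0,"dy": 0,"dz": 0,"rx": 0,"ry": 0,"rz": 0},
    {"dx": 0,"dy": 0,"dz": 0,"rx": 0,"ry": 0,"rz": 0}
  ]
}}

```text
clock: 7.43
tcp_pos: [0.4732, 0.3071, 0.1663]
orientation: [3.135, -0.203, 0.0]
contact_force: [0.0, 0.3, -1.4]
grip_width: 0.0129
gripper_force: 59.1
```

>>> {"method": "send_rows", "body": {
  "deltas": [
    {"dx": 1,"dy": 1,"dz": 0,"rx": 0,"ry": 0,"rz": 6},
    {"dx": 2,"dy": 2,"dz": 0,"rx": 0,"ry": 0,"rz": 12},
    {"dx": 3,"dy": 3,"dz": 0,"rx": 0,"ry": 0,"rz": 18},
    {"dx": 4,"dy": 4,"dz": 0,"rx": 0,"ry": 0,"rz": 24},
    {"dx": 4,"dy": 4,"dz": 0,"rx": 0,"ry": 0,"rz": 30}
  ]
}}

```text
clock: 7.85
tcp_pos: [0.4774, 0.3113, 0.1664]
orientation: [-3.079, -0.624, -0.0]
contact_force: [-0.5, 0.8, -1.2]
grip_width: 0.0129
gripper_force: 59.1
```

>>> {"method": "send_rows", "body": {
  "deltas": [
    {"dx": 1,"dy": 1,"dz": 0,"rx": 0,"ry": 0,"rz": 6},
    {"dx": 2,"dy": 2,"dz": 0,"rx": 0,"ry": 0,"rz": 12},
    {"dx": 3,"dy": 3,"dz": 0,"rx": 0,"ry": 0,"rz": 18},
    {"dx": 3,"dy": 3,"dz": 0,"rx": 0,"ry": 0,"rz": 24},
    {"dx": 3,"dy": 3,"dz": 0,"rx": 0,"ry": 0,"rz": 30}
  ]
}}

```text
clock: 8.27
tcp_pos: [0.4803, 0.3141, 0.1663]
orientation: [2.813, 1.399, 0.0]
contact_force: [-0.1, -0.2, -1.6]
grip_width: 0.0129
gripper_force: 59.1
```

>>> {"method": "send_rows", "body": {
  "deltas": [
    {"dx": 1,"dy": 1,"dz": 0,"rx": 0,"ry": 0,"rz": 6},
    {"dx": 2,"dy": 2,"dz": 0,"rx": 0,"ry": 0,"rz": 12},
    {"dx": 2,"dy": 2,"dz": 0,"rx": 0,"ry": 0,"rz": 18},
    {"dx": 2,"dy": 2,"dz": 0,"rx": 0,"ry": 0,"rz": 24},
    {"dx": 2,"dy": 2,"dz": 0,"rx": 0,"ry": 0,"rz": 30}
  ]
}}

```text
clock: 8.68
tcp_pos: [0.4823, 0.316, 0.1663]
orientation: [2.355, 2.079, 0.0]
contact_force: [-0.5, -0.4, -1.3]
grip_width: 0.0126
gripper_force: 59.1
```

>>> {"method": "send_rows", "body": {
  "deltas": [
    {"dx": 0,"dy": 0,"dz": 0,"rx": 0,"ry": 0,"rz": 0},
    {"dx": 0,"dy": 0,"dz": 0,"rx": 0,"ry": 0,"rz": 0},
    {"dx": 0,"dy": 0,"dz": 0,"rx": 0,"ry": 0,"rz": 0},
    {"dx": 0,"dy": 0,"dz": 0,"rx": 0,"ry": 0,"rz": 0},
    {"dx": 0,"dy": 0,"dz": 0,"rx": 0,"ry": 0,"rz": 0}
  ]
}}

```text
clock: 9.1
tcp_pos: [0.4822, 0.3162, 0.1664]
orientation: [2.361, 2.072, 0.0]
contact_force: [0.0, 1.0, -1.9]
grip_width: 0.0129
gripper_force: 59.1
```

```bash
python3 st.py; python3 - <<'E'
from h import *
d=grab('top','t3'); s=grab('scene','s3')
a=cv2.resize(d['frame'][165:265,170:260],(396,440),interpolation=cv2.INTER_CUBIC); b=cv2.resize(s['frame'][200:310,200:290],(360,440),interpolation=cv2.INTER_CUBIC)
cv2.imwrite('pics/c3.png',np.hstack([a,b]))
E
```

```text
9.1 tcp [482.2 316.2 166.4] yawy -7.5 tilt [ 0. -0.] q [-0.21  0.47 -0.62  1.83  0.33  0.94 -1.11] F [ 0.   1.  -1.9] 0.01287946060986455 59.06379997730255
```

View pics/c3.png

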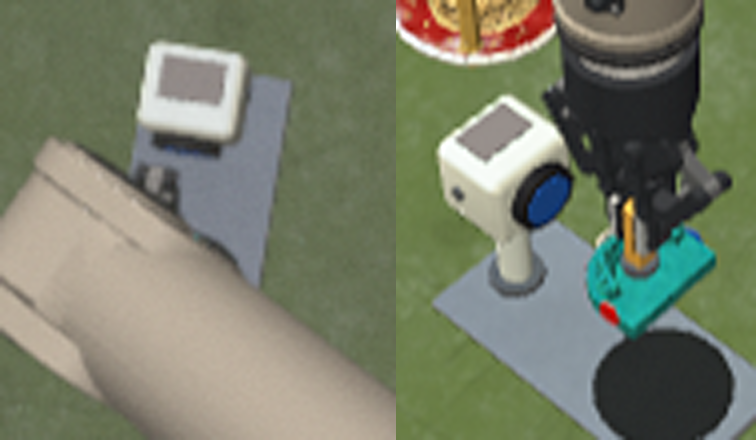

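On the right the cast's arch and white dot face the lens at (545,195), with the red dot at (610,313) on the near flank. I'll hold the rest of the second, then turn to blue and hold.

>>> {"method": "send_rows", "body": {
  "deltas": [
    {"dx": 0,"dy": 0,"dz": 0,"rx": 0,"ry": 0,"rz": 0},
    {"dx": 0,"dy": 0,"dz": 0,"rx": 0,"ry": 0,"rz": 0},
    {"dx": 0,"dy": 0,"dz": 0,"rx": 0,"ry": 0,"rz": 0},
    {"dx": 0,"dy": 0,"dz": 0,"rx": 0,"ry": 0,"rz": 0},
    {"dx": 0,"dy": 0,"dz": 0,"rx": 0,"ry": 0,"rz": 0}
  ]
}}

```text
clock: 9.62
tcp_pos: [0.4822, 0.3161, 0.1663]
orientation: [-2.36, -2.073, -0.0]
contact_force: [0.1, 0.1, -1.5]
grip_width: 0.0131
gripper_force: 59.1
```

>>> {"method": "send_rows", "body": {
  "deltas": [
    {"dx": 0,"dy": 0,"dz": 0,"rx": 0,"ry": 0,"rz": 0},
    {"dx": 0,"dy": 0,"dz": 0,"rx": 0,"ry": 0,"rz": 0},
    {"dx": 0,"dy": 0,"dz": 0,"rx": 0,"ry": 0,"rz": 0},
    {"dx": 0,"dy": 0,"dz": 0,"rx": 0,"ry": 0,"rz": 0},
    {"dx": 0,"dy": 0,"dz": 0,"rx": 0,"ry": 0,"rz": 0}
  ]
}}

```text
clock: 10.03
tcp_pos: [0.4823, 0.3161, 0.1663]
orientation: [2.36, 2.073, 0.0]
contact_force: [-0.8, 0.6, -1.8]
grip_width: 0.0129
gripper_force: 59.1
```

>>> {"method": "send_rows", "body": {
  "deltas": [
    {"dx": -1,"dy": 1,"dz": 0,"rx": 0,"ry": 0,"rz": 6},
    {"dx": -2,"dy": 2,"dz": 0,"rx": 0,"ry": 0,"rz": 12},
    {"dx": -3,"dy": 3,"dz": 0,"rx": 0,"ry": 0,"rz": 18},
    {"dx": -3,"dy": 4,"dz": 0,"rx": 0,"ry": 0,"rz": 24},
    {"dx": -3,"dy": 5,"dz": 0,"rx": 0,"ry": 0,"rz": 30}
  ]
}}

```text
clock: 10.45
tcp_pos: [0.4792, 0.3212, 0.1664]
orientation: [1.736, 2.618, 0.0]
contact_force: [-0.3, 0.6, -1.9]
grip_width: 0.0131
gripper_force: 59.1
```

>>> {"method": "send_rows", "body": {
  "deltas": [
    {"dx": -1,"dy": 1,"dz": 0,"rx": 0,"ry": 0,"rz": 6},
    {"dx": -2,"dy": 2,"dz": 0,"rx": 0,"ry": 0,"rz": 12},
    {"dx": -2,"dy": 3,"dz": 0,"rx": 0,"ry": 0,"rz": 18},
    {"dx": -2,"dy": 3,"dz": 0,"rx": 0,"ry": 0,"rz": 24},
    {"dx": -2,"dy": 3,"dz": 0,"rx": 0,"ry": 0,"rz": 30}
  ]
}}

```text
clock: 10.87
tcp_pos: [0.4773, 0.3241, 0.1663]
orientation: [1.0, 2.978, 0.0]
contact_force: [0.2, 0.0, -2.3]
grip_width: 0.0132
gripper_force: 59.1
```

>>> {"method": "send_rows", "body": {
  "deltas": [
    {"dx": -1,"dy": 1,"dz": 0,"rx": 0,"ry": 0,"rz": 6},
    {"dx": -1,"dy": 2,"dz": 0,"rx": 0,"ry": 0,"rz": 12},
    {"dx": -1,"dy": 3,"dz": 0,"rx": 0,"ry": 0,"rz": 18},
    {"dx": -1,"dy": 3,"dz": 0,"rx": 0,"ry": 0,"rz": 24},
    {"dx": -1,"dy": 3,"dz": 0,"rx": 0,"ry": 0,"rz": 29}
  ]
}}

```text
clock: 11.28
tcp_pos: [0.4764, 0.327, 0.1663]
orientation: [0.222, 3.134, 0.0]
contact_force: [0.1, 0.2, -1.4]
grip_width: 0.0128
gripper_force: 59.1
```

>>> {"method": "send_rows", "body": {
  "deltas": [
    {"dx": 0,"dy": 0,"dz": 0,"rx": 0,"ry": 0,"rz": 0},
    {"dx": 0,"dy": 0,"dz": 0,"rx": 0,"ry": 0,"rz": 0},
    {"dx": 0,"dy": 0,"dz": 0,"rx": 0,"ry": 0,"rz": 0},
    {"dx": 0,"dy": 0,"dz": 0,"rx": 0,"ry": 0,"rz": 0},
    {"dx": 0,"dy": 0,"dz": 0,"rx": 0,"ry": 0,"rz": 0}
  ]
}}

```text
clock: 11.7
tcp_pos: [0.4762, 0.3271, 0.1664]
orientation: [0.232, 3.133, -0.0]
contact_force: [0.8, 0.3, -1.6]
grip_width: 0.0129
gripper_force: 59.1
```

>>> {"method": "send_rows", "body": {
  "deltas": [
    {"dx": 0,"dy": 0,"dz": 0,"rx": 0,"ry": 0,"rz": 0},
    {"dx": 0,"dy": 0,"dz": 0,"rx": 0,"ry": 0,"rz": 0},
    {"dx": 0,"dy": 0,"dz": 0,"rx": 0,"ry": 0,"rz": 0},
    {"dx": 0,"dy": 0,"dz": 0,"rx": 0,"ry": 0,"rz": 0},
    {"dx": 0,"dy": 0,"dz": 0,"rx": 0,"ry": 0,"rz": 0}
  ]
}}

```text
clock: 12.12
tcp_pos: [0.4762, 0.3271, 0.1663]
orientation: [0.23, 3.133, -0.0]
contact_force: [0.3, -1.3, -1.0]
grip_width: 0.013
gripper_force: 59.1
```

>>> {"method": "send_rows", "body": {
  "deltas": [
    {"dx": 0,"dy": 0,"dz": 0,"rx": 0,"ry": 0,"rz": 0},
    {"dx": 0,"dy": 0,"dz": 0,"rx": 0,"ry": 0,"rz": 0},
    {"dx": 0,"dy": 0,"dz": 0,"rx": 0,"ry": 0,"rz": 0},
    {"dx": 0,"dy": 0,"dz": 0,"rx": 0,"ry": 0,"rz": 0},
    {"dx": 0,"dy": 0,"dz": 0,"rx": 0,"ry": 0,"rz": 0}
  ]
}}

```text
clock: 12.53
tcp_pos: [0.4762, 0.3271, 0.1663]
orientation: [0.23, 3.133, 0.0]
contact_force: [-0.3, 0.1, -1.2]
grip_width: 0.0129
gripper_force: 59.1
```

```bash
python3 st.py; python3 - <<'E'
from h import *
s=grab('scene','s4'); d=s
# pad centre in scene: dark pixels at z~.012 near pad, and visible plate
C=cloud(d);ok=d['z_map']>.1;hsv=cv2.cvtColor(d['frame'],cv2.COLOR_BGR2HSV)
for n in('s1','s4'):
    d=load(n);C=cloud(d);hsv=cv2.cvtColor(d['frame'],cv2.COLOR_BGR2HSV)
    m=(hsv[...,2]<60)&(abs(C[...,2]-.012)<.012)&(np.hypot(C[...,0]-.4675,C[...,1]-.318)<.06)
    P=C[m]; (c,rad)=cv2.minEnclosingCircle((P[:,:2]*1000).astype(np.float32)); print(n,c,rad,P.mean(0),m.sum())
    v,u=np.nonzero(m); print(cv2.fitEllipse(cv2.convexHull(np.stack([u,v],1).astype(np.int32))))
M,p,f=cam(d)
q=M.T@(np.array([.4675,.318,.012])-p); print('pad proj',q[:2]/q[2]*f+[d['cx'],d['cy']])
E
```

```text
12.53 tcp [476.2 327.1 166.3] yawy 81.6 tilt [0. 0.] q [ 0.    0.59 -0.97  1.82  0.56  1.04  0.24] F [-0.3  0.1 -1.2] 0.012935567528357565 59.073708057403564
s1 (466.2113342285156, 319.6188659667969) 48.287513732910156 [0.46504689 0.31898867 0.01171868] 790
((266.46990966796875, 296.7073669433594), (29.194467544555664, 34.17721176147461), 86.5378189086914)
s4 (466.3872985839844, 318.24932861328125) 46.74542236328125 [0.46470966 0.31939606 0.01165458] 769
((266.40283203125, 296.72235107421875), (28.767658233642578, 34.2428092956543), 85.28227996826172)
pad proj [265.92602565 295.86353898]
```

Blue has been shown for over a second. Pad centre is measured at (0.4665, 0.3185), so I'm lowering the cast there.

>>> {"method": "send_rows", "body": {
  "deltas": [
    {"dx": -4,"dy": -4,"dz": -15,"rx": 0,"ry": 0,"rz": 0},
    {"dx": -8,"dy": -8,"dz": -35,"rx": 0,"ry": 0,"rz": 0},
    {"dx": -10,"dy": -9,"dz": -55,"rx": 0,"ry": 0,"rz": 0},
    {"dx": -10,"dy": -9,"dz": -75,"rx": 0,"ry": 0,"rz": 0},
    {"dx": -10,"dy": -9,"dz": -90,"rx": 0,"ry": 0,"rz": 0}
  ]
}}

```text
clock: 13.0
tcp_pos: [0.4659, 0.3175, 0.0748]
orientation: [-0.23, -3.132, 0.001]
contact_force: [0.1, 1.1, -1.7]
grip_width: 0.0131
gripper_force: 59.1
```

>>> {"method": "send_rows", "body": {
  "deltas": [
    {"dx": 0,"dy": 0,"dz": -4,"rx": 0,"ry": 0,"rz": 0},
    {"dx": 0,"dy": 0,"dz": -7,"rx": 0,"ry": 0,"rz": 0},
    {"dx": 0,"dy": 0,"dz": -10,"rx": 0,"ry": 0,"rz": 0},
    {"dx": 0,"dy": 0,"dz": -12,"rx": 0,"ry": 0,"rz": 0},
    {"dx": 0,"dy": 0,"dz": -13,"rx": 0,"ry": 0,"rz": 0}
  ]
}}

```text
clock: 13.42
tcp_pos: [0.4667, 0.3185, 0.0639]
orientation: [0.23, 3.132, 0.001]
contact_force: [-0.5, -0.2, -1.7]
grip_width: 0.0131
gripper_force: 59.1
```

>>> {"method": "send_rows", "body": {
  "deltas": [
    {"dx": 0,"dy": 0,"dz": 0,"rx": 0,"ry": 0,"rz": 0},
    {"dx": 0,"dy": 0,"dz": 0,"rx": 0,"ry": 0,"rz": 0}
  ]
}}

```text
clock: 13.58
tcp_pos: [0.4665, 0.3183, 0.0638]
orientation: [0.23, 3.132, 0.001]
contact_force: [0.2, 0.1, -1.5]
grip_width: 0.0128
gripper_force: 59.1
```

>>> {"method": "send_rows", "body": {
  "deltas": [
    {"dx": 0,"dy": 0,"dz": -1,"rx": 0,"ry": 0,"rz": 0},
    {"dx": 0,"dy": 0,"dz": -1.5,"rx": 0,"ry": 0,"rz": 0},
    {"dx": 0,"dy": 0,"dz": -2,"rx": 0,"ry": 0,"rz": 0},
    {"dx": 0,"dy": 0,"dz": -2,"rx": 0,"ry": 0,"rz": 0}
  ]
}}

```text
clock: 13.92
tcp_pos: [0.4665, 0.3185, 0.0623]
orientation: [0.23, 3.132, 0.0]
contact_force: [-1.5, -1.5, 6.8]
grip_width: 0.0129
gripper_force: 60.2
```

Contact with the pad. Releasing and rising.

>>> {"method": "send_rows", "body": {
  "deltas": [
    {"dx": 0,"dy": 0,"dz": 0,"rx": 0,"ry": 0,"rz": 0},
    {"dx": 0,"dy": 0,"dz": 0,"rx": 0,"ry": 0,"rz": 0},
    {"dx": 0,"dy": 0,"dz": 0,"rx": 0,"ry": 0,"rz": 0},
    {"dx": 0,"dy": 0,"dz": 0,"rx": 0,"ry": 0,"rz": 0},
    {"dx": 0,"dy": 0,"dz": 0,"rx": 0,"ry": 0,"rz": 0}
  ],
  "jaw": 50
}}

```text
clock: 14.33
tcp_pos: [0.4662, 0.3181, 0.0612]
orientation: [-0.23, -3.133, 0.0]
contact_force: [0.3, -0.3, -0.4]
grip_width: 0.0502
gripper_force: 0.0
```

>>> {"method": "send_rows", "body": {
  "deltas": [
    {"dx": 0,"dy": 0,"dz": 20,"rx": 0,"ry": 0,"rz": 0},
    {"dx": 0,"dy": 0,"dz": 55,"rx": 0,"ry": 0,"rz": 0},
    {"dx": 0,"dy": 0,"dz": 90,"rx": 0,"ry": 0,"rz": 0},
    {"dx": 0,"dy": 0,"dz": 125,"rx": 0,"ry": 0,"rz": 0},
    {"dx": 0,"dy": 0,"dz": 150,"rx": 0,"ry": 0,"rz": 0}
  ]
}}

```text
clock: 14.75
tcp_pos: [0.4664, 0.3189, 0.2142]
orientation: [0.229, 3.132, 0.003]
contact_force: [0.3, 1.1, 0.3]
grip_width: 0.0499
gripper_force: 0.0
```

```bash
python3 st.py; python3 - <<'E'
from h import *
d=grab('wrist','w5'); C=cloud(d);ok=d['z_map']>.05
hsv=cv2.cvtColor(d['frame'],cv2.COLOR_BGR2HSV);H=hsv[...,0]
D=ok&(np.hypot(C[...,0]-.4665,C[...,1]-.3185)<.07)
def rect(m):
    P=C[m]; rc=cv2.minAreaRect((P[:,:2]*1000).astype(np.float32)); return np.round(rc[0],1),np.round(rc[1],1),round(rc[2],1),len(P),np.round(np.percentile(P[:,2],[5,50,95]),4)
print('teal',rect(D&(C[...,2]>.018)&(C[...,2]<.05)&(H>75)&(H<100)&(hsv[...,1]>80)))
print('pin',rect(D&(C[...,2]>.07)&(C[...,2]<.095)))
m=D&(hsv[...,2]<60)&(abs(C[...,2]-.012)<.006); P=C[m][:,:2]*1000
print('pad',cv2.minEnclosingCircle(P.astype(np.float32)))
# tab angle from the free scene view by projection
s=load('s1');M,p,f=cam(s);hs=cv2.cvtColor(s['frame'],cv2.COLOR_BGR2HSV)
sub=np.zeros(hs.shape[:2],bool); sub[115:190,270:360]=1
y=sub&(hs[...,0]>22)&(hs[...,0]<35)&(hs[...,1]>150); v,u=np.nonzero(y);print('tab px',u.mean(),v.mean())
a=np.radians(8.1);ex=np.array([np.cos(a),np.sin(a),0]);ey=np.array([-np.sin(a),np.cos(a),0]);O=np.array([.666,-.220,0])
for yy in(.105,.115,.125):
  for th in(.4,.45,.5,.55,.6,.7):
    X=O+ex*(.085-.105*np.cos(th))+ey*yy+[0,0,.091+.105*np.sin(th)]; q=M.T@(X-p); print(yy,th,np.round(q[:2]/q[2]*f+[s['cx'],s['cy']],1))
E
```

```text
14.75 tcp [466.4 318.9 214.2] yawy 81.6 tilt [0.002 0.002] q [ 0.06  0.52 -1.02  1.8   0.5   1.1   0.29] F [0.3 1.1 0.3] 0.04991102168224477 0.0
teal (array([465.7, 317.9]), array([58.8, 76.2]), 81.9, 2647, array([0.0245, 0.026 , 0.0392]))
pin (array([465.6, 318.5]), array([13.3, 13.6]), 82.4, 252, array([0.0734, 0.0823, 0.0833]))
pad ((0.0, 0.0), 0.0)
tab px 298.7741935483871 151.38709677419354
0.105 0.4 [300.3 153.2]
0.105 0.45 [299.8 151.8]
0.105 0.5 [299.1 150.5]
0.105 0.55 [298.4 149.1]
0.105 0.6 [297.6 147.7]
0.105 0.7 [295.9 145. ]
0.115 0.4 [299. 155.]
0.115 0.45 [298.5 153.6]
0.115 0.5 [297.8 152.2]
0.115 0.55 [297.1 150.8]
0.115 0.6 [296.3 149.4]
0.115 0.7 [294.6 146.8]
0.125 0.4 [297.7 156.7]
0.125 0.45 [297.2 155.4]
0.125 0.5 [296.5 154. ]
0.125 0.55 [295.8 152.6]
0.125 0.6 [295.  151.2]
0.125 0.7 [293.2 148.5]
```

The cast stands centred on the pad to about 1 mm. Now to above the handle bar.

>>> {"method": "send_rows", "body": {
  "deltas": [
    {"dx": 0,"dy": -190,"dz": 0,"rx": 0,"ry": 0,"rz": -25},
    {"dx": 0,"dy": -190,"dz": 0,"rx": 0,"ry": 0,"rz": -25},
    {"dx": 0,"dy": -190,"dz": 0,"rx": 0,"ry": 0,"rz": -25},
    {"dx": 0,"dy": -190,"dz": 0,"rx": 0,"ry": 0,"rz": -25},
    {"dx": 0,"dy": -190,"dz": 0,"rx": 0,"ry": 0,"rz": -25}
  ]
}}

```text
clock: 15.22
tcp_pos: [0.4658, 0.123, 0.2106]
orientation: [0.914, 3.006, -0.005]
contact_force: [0.3, 0.3, -0.1]
grip_width: 0.05
gripper_force: 0.0
```

>>> {"method": "send_rows", "body": {
  "deltas": [
    {"dx": 40,"dy": -185,"dz": 0,"rx": 0,"ry": 0,"rz": -25},
    {"dx": 40,"dy": -185,"dz": 0,"rx": 0,"ry": 0,"rz": -25},
    {"dx": 40,"dy": -185,"dz": 0,"rx": 0,"ry": 0,"rz": -25},
    {"dx": 40,"dy": -185,"dz": 0,"rx": 0,"ry": 0,"rz": -25},
    {"dx": 40,"dy": -185,"dz": 0,"rx": 0,"ry": 0,"rz": -25}
  ]
}}

```text
clock: 15.63
tcp_pos: [0.5064, -0.0626, 0.2109]
orientation: [1.544, 2.735, -0.003]
contact_force: [-0.7, -0.3, -0.1]
grip_width: 0.0501
gripper_force: 0.0
```

>>> {"method": "send_rows", "body": {
  "deltas": [
    {"dx": 40,"dy": -181,"dz": 0,"rx": 0,"ry": 0,"rz": -23.5},
    {"dx": 40,"dy": -181,"dz": 0,"rx": 0,"ry": 0,"rz": -23.5},
    {"dx": 40,"dy": -181,"dz": 0,"rx": 0,"ry": 0,"rz": -23.5},
    {"dx": 40,"dy": -181,"dz": 0,"rx": 0,"ry": 0,"rz": -23.5},
    {"dx": 40,"dy": -181,"dz": 0,"rx": 0,"ry": 0,"rz": -23.5}
  ],
  "jaw": 32
}}

```text
clock: 16.05
tcp_pos: [0.5459, -0.2447, 0.2106]
orientation: [2.068, 2.363, -0.004]
contact_force: [0.1, -1.0, 0.3]
grip_width: 0.0322
gripper_force: 0.0
```

>>> {"method": "send_rows", "body": {
  "deltas": [
    {"dx": 0,"dy": 0,"dz": 0,"rx": 0,"ry": 0,"rz": 0},
    {"dx": 0,"dy": 0,"dz": 0,"rx": 0,"ry": 0,"rz": 0},
    {"dx": 0,"dy": 0,"dz": 0,"rx": 0,"ry": 0,"rz": 0}
  ]
}}

```text
clock: 16.3
tcp_pos: [0.5461, -0.2364, 0.2109]
orientation: [-2.056, -2.373, -0.001]
contact_force: [-0.4, 0.7, -0.4]
grip_width: 0.0318
gripper_force: 0.0
```

```bash
python3 st.py; python3 - <<'E'
from h import *
d=grab('wrist','w6')
C=cloud(d);ok=d['z_map']>.05;z=C[...,2]
hsv=cv2.cvtColor(d['frame'],cv2.COLOR_BGR2HSV)
a=np.radians(8.1);ex=np.array([np.cos(a),np.sin(a),0]);ey=np.array([-np.sin(a),np.cos(a),0]);O=np.array([.666,-.220,0])
X=(C-O)@ex;Y=(C-O)@ey
def st(n,m): print(n,m.sum(),'boxX',np.round(np.percentile(X[m],[2,50,98])*1000,1),'boxY',np.round(np.percentile(Y[m],[2,50,98])*1000,1),'z',np.round(np.percentile(z[m],[2,50,98])*1000,1))
bar=ok&(X<-.105)&(X>-.14)&(abs(Y)<.045)&(z>.07)&(z<.105); st('bar',bar)
for y0 in(-.04,-.02,0,.02): 
    mm=bar&(Y>y0)&(Y<y0+.02); 
    if mm.sum(): st(y0,mm)
lid=ok&(hsv[...,0]<18)&(hsv[...,1]>150)&(z>.08)&(z<.11)&(X>-.1); st('lid',lid); P=C[lid];print(cv2.minAreaRect((P[:,:2]*1000).astype(np.float32)))
E
```

```text
16.3 tcp [ 546.1 -236.4  210.9] yawy 8.2 tilt [-0.001  0.001] q [ 0.79  0.45 -0.63  1.75  0.3   1.04  0.19] F [-0.4  0.7 -0.4] 0.031845094212490516 0.0
bar 1336 boxX [-129.6 -124.1 -118.2] boxY [-43.2   3.4  43.5] z [92.1 96.4 98.3]
-0.04 268 boxX [-129.6 -124.1 -118.7] boxY [-39.6 -29.9 -20.5] z [93.1 96.4 98.2]
-0.02 284 boxX [-129.5 -124.1 -118.8] boxY [-19.7  -9.8  -0.4] z [93.4 96.4 98.2]
0 298 boxX [-129.3 -124.1 -118.9] boxY [ 0.7 10.4 19.7] z [93.  96.4 98.4]
0.02 326 boxX [-129.2 -123.2 -118.1] boxY [20.4 30.2 39.4] z [91.4 96.3 98.3]
lid 1119 boxX [-87.7 -34.3  82.5] boxY [-79.6  94.8 104.7] z [92.2 94.5 98.6]
((666.5286254882812, -218.11553955078125), (177.4406280517578, 206.3998565673828), 8.277178764343262)
```

View pics/w6.png

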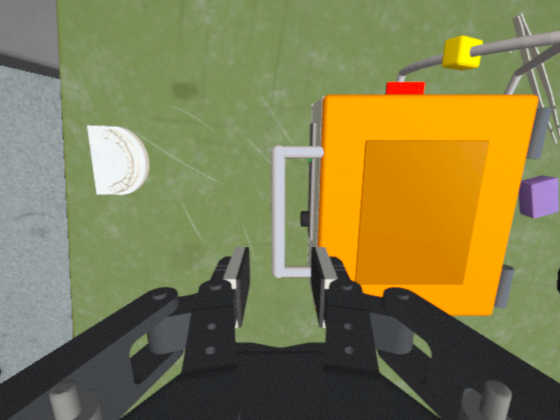

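The wrist view shows the bar between the fingers at column ~280, the yellow tab at (462,52) and the red pointer at (405,88). The bar centre is at (0.543, −0.2375), so I correct by −3 mm in x and descend, and compute the tab angle meanwhile.

>>> {"method": "send_rows", "body": {
  "deltas": [
    {"dx": -3,"dy": 0,"dz": -30,"rx": 0,"ry": 0,"rz": 0},
    {"dx": -3,"dy": 0,"dz": -55,"rx": 0,"ry": 0,"rz": 0},
    {"dx": -3,"dy": 0,"dz": -75,"rx": 0,"ry": 0,"rz": 0},
    {"dx": -3,"dy": 0,"dz": -85,"rx": 0,"ry": 0,"rz": 0},
    {"dx": -3,"dy": 0,"dz": -85,"rx": 0,"ry": 0,"rz": 0}
  ]
}}

```text
clock: 16.77
tcp_pos: [0.5418, -0.2361, 0.1243]
orientation: [-2.054, -2.372, 0.002]
contact_force: [-1.4, -0.1, -0.2]
grip_width: 0.032
gripper_force: 0.0
```

```bash
python3 st.py; cat > tab.py <<'E'
from h import *
import sys
def run(d):
    C=cloud(d);ok=d['z_map']>.05;z=C[...,2];hsv=cv2.cvtColor(d['frame'],cv2.COLOR_BGR2HSV)
    a=np.radians(8.2);ex=np.array([np.cos(a),np.sin(a),0]);ey=np.array([-np.sin(a),np.cos(a),0]);O=np.array([.663,-.2204,0])
    X=(C-O)@ex-.085;Y=(C-O)@ey;Z=z-.091
    near=ok&(np.hypot(X,Z)<.14)&(Y>.08)&(Y<.16)
    for n,m in(('tab',near&(hsv[...,0]>22)&(hsv[...,0]<35)&(hsv[...,1]>150)),('ptr',near&((hsv[...,0]<4)|(hsv[...,0]>172))&(hsv[...,1]>170))):
        if m.sum()<3: print(n,'none');continue
        th=np.arctan2(Z,-X)[m]; rr=np.hypot(X,Z)[m]
        print(n,m.sum(),'th',np.round(np.percentile(th,[5,25,50,75,95]),3),'r',np.round(np.percentile(rr,[5,50,95])*1000),'Y',np.round(np.percentile(Y[m],[5,50,95])*1000))
        v,u=np.nonzero(m); uv=np.array([u.mean(),v.mean()]); M,p,f=cam(d)
        best=[]
        y0=float(np.median(Y[m])) 
        for t in np.arange(-.1,1.0,.01):
            Q=O+ex*(.085-.105*np.cos(t))+ey*y0+[0,0,.091+.105*np.sin(t)]; q=M.T@(Q-p); e=np.hypot(*(q[:2]/q[2]*f+[d['cx'],d['cy']]-uv)); best.append((e,t))
        print('  proj',min(best))
if __name__=='__main__':
    for n in sys.argv[1:]: print(n); run(load(n))
E
python3 tab.py w6 s1 s4
```

```text
16.77 tcp [ 541.8 -236.1  124.3] yawy 8.2 tilt [-0.004  0.002] q [ 0.75  0.55 -0.59  1.83  0.38  0.89  0.12] F [-1.4 -0.1 -0.2] 0.032030074306956535 0.0
w6
tab 1038 th [0.475 0.509 0.547 0.562 0.569] r [ 98. 114. 117.] Y [106. 112. 121.]
  proj (np.float64(3.310153163202835), np.float64(0.5099999999999997))
ptr 371 th [0.012 0.018 0.022 0.027 0.033] r [ 93. 106. 118.] Y [ 97. 100. 104.]
  proj (np.float64(0.4214669767875413), np.float64(0.00999999999999994))
s1
tab 26 th [0.493 0.507 0.545 0.556 0.571] r [ 96. 111. 116.] Y [109. 118. 124.]
  proj (np.float64(0.9518802312229446), np.float64(0.5299999999999997))
ptr 11 th [-0.009 -0.004  0.009  0.021  0.024] r [ 97. 108. 118.] Y [ 95.  99. 104.]
  proj (np.float64(0.7648476560732803), np.float64(-5.551115123125783e-17))
s4
tab 5 th [0.486 0.492 0.501 0.513 0.528] r [114. 115. 116.] Y [112. 115. 118.]
  proj (np.float64(2.6122540280705424), np.float64(0.47999999999999976))
ptr 11 th [-0.015  0.002  0.015  0.026  0.048] r [ 97. 109. 116.] Y [ 96. 100. 107.]
  proj (np.float64(0.868005224535871), np.float64(-5.551115123125783e-17))
```

The tab angle is about 0.51 rad: the projection gives 0.51 and the visible faces end at 0.57. Lowering onto the bar and pinching.

>>> {"method": "send_rows", "body": {
  "deltas": [
    {"dx": 0,"dy": 0,"dz": -15,"rx": 0,"ry": 0,"rz": 0},
    {"dx": 0,"dy": 0,"dz": -28,"rx": 0,"ry": 0,"rz": 0},
    {"dx": 0,"dy": 0,"dz": -38,"rx": 0,"ry": 0,"rz": 0},
    {"dx": 0,"dy": 0,"dz": -43,"rx": 0,"ry": 0,"rz": 0},
    {"dx": 0,"dy": 0,"dz": -43,"rx": 0,"ry": 0,"rz": 0}
  ]
}}

```text
clock: 17.18
tcp_pos: [0.5426, -0.2376, 0.0824]
orientation: [-2.058, -2.372, 0.001]
contact_force: [0.3, -0.1, 0.7]
grip_width: 0.0322
gripper_force: 0.0
```

>>> {"method": "send_rows", "body": {
  "deltas": [
    {"dx": 0,"dy": 0,"dz": 0,"rx": 0,"ry": 0,"rz": 0},
    {"dx": 0,"dy": 0,"dz": 0,"rx": 0,"ry": 0,"rz": 0},
    {"dx": 0,"dy": 0,"dz": 0,"rx": 0,"ry": 0,"rz": 0},
    {"dx": 0,"dy": 0,"dz": 0,"rx": 0,"ry": 0,"rz": 0},
    {"dx": 0,"dy": 0,"dz": 0,"rx": 0,"ry": 0,"rz": 0}
  ],
  "jaw": 3,
  "newtons": 60
}}

```text
clock: 17.6
tcp_pos: [0.5442, -0.2378, 0.084]
orientation: [2.058, 2.372, 0.002]
contact_force: [2.6, 0.0, 0.1]
grip_width: 0.0099
gripper_force: 58.5
```

```bash
python3 st.py
```

```text
17.6 tcp [ 544.2 -237.8   84. ] yawy 8.1 tilt [ 0.002 -0.   ] q [ 0.73  0.6  -0.56  1.85  0.43  0.81  0.09] F [2.6 0.  0.1] 0.009872256188547882 58.54953646659851
```

>>> {"method": "send_rows", "body": {
  "deltas": [
    {"dx": 0,"dy": 0,"dz": 10,"rx": 0,"ry": 0,"rz": 0},
    {"dx": 1,"dy": 0,"dz": 20.5,"rx": 0,"ry": 0,"rz": 0},
    {"dx": 2.5,"dy": 0.5,"dz": 31,"rx": 0,"ry": 0,"rz": 0},
    {"dx": 4,"dy": 0.5,"dz": 41,"rx": 0,"ry": 0,"rz": 0},
    {"dx": 6.5,"dy": 1,"dz": 51,"rx": 0,"ry": 0,"rz": 0}
  ]
}}

```text
clock: 18.02
tcp_pos: [0.55, -0.237, 0.1347]
orientation: [2.059, 2.373, 0.001]
contact_force: [5.7, -1.6, -7.4]
grip_width: 0.0097
gripper_force: 58.3
```

>>> {"method": "send_rows", "body": {
  "deltas": [
    {"dx": 3,"dy": 0.5,"dz": 10,"rx": 0,"ry": 0,"rz": 0},
    {"dx": 6,"dy": 1,"dz": 19.5,"rx": 0,"ry": 0,"rz": 0},
    {"dx": 10,"dy": 1.5,"dz": 29,"rx": 0,"ry": 0,"rz": 0},
    {"dx": 15,"dy": 2,"dz": 40,"rx": 0,"ry": 0,"rz": 0},
    {"dx": 19.5,"dy": 3,"dz": 49.5,"rx": 0,"ry": 0,"rz": 0}
  ]
}}

```text
clock: 18.43
tcp_pos: [0.5682, -0.2343, 0.1841]
orientation: [-2.058, -2.371, 0.003]
contact_force: [-1.3, -1.3, -6.7]
grip_width: 0.0098
gripper_force: 58.4
```

>>> {"method": "send_rows", "body": {
  "deltas": [
    {"dx": 0,"dy": 0,"dz": 0,"rx": 0,"ry": 0,"rz": 0},
    {"dx": 0,"dy": 0,"dz": 0,"rx": 0,"ry": 0,"rz": 0},
    {"dx": 0,"dy": 0,"dz": 0,"rx": 0,"ry": 0,"rz": 0},
    {"dx": 0,"dy": 0,"dz": 0,"rx": 0,"ry": 0,"rz": 0},
    {"dx": 0,"dy": 0,"dz": 0,"rx": 0,"ry": 0,"rz": 0}
  ]
}}

```text
clock: 18.85
tcp_pos: [0.5677, -0.2344, 0.183]
orientation: [-2.058, -2.37, 0.003]
contact_force: [-4.8, -1.4, -2.7]
grip_width: 0.0102
gripper_force: 58.8
```

```bash
python3 st.py; python3 - <<'E'
from h import *
from tab import run
s=grab('scene','s7');w=grab('wrist','w7');t=grab('top','t7')
for d in(s,w,t): run(d)
a=cv2.resize(s['frame'][110:200,265:365],(480,432),interpolation=cv2.INTER_CUBIC);b=cv2.resize(w['frame'],None,fx=.57,fy=.57)
c=np.zeros((432,320,3),np.uint8);c[:239,:319]=b[:239,:319]
cv2.imwrite('pics/c7.png',np.hstack([a,c]))
E
```

```text
18.85 tcp [ 567.7 -234.4  183. ] yawy 8.1 tilt [-0.003 -0.   ] q [ 0.74  0.51 -0.61  1.73  0.34  1.01  0.15] F [-4.8 -1.4 -2.7] 0.010213475042650966 58.77751171588898
tab 31 th [0.473 0.503 0.529 0.555 0.575] r [ 91. 107. 115.] Y [ 93. 116. 125.]
  proj (np.float64(0.5512008857185543), np.float64(0.5299999999999997))
ptr none
tab 1433 th [0.478 0.516 0.551 0.562 0.57 ] r [ 98. 114. 117.] Y [106. 112. 121.]
  proj (np.float64(4.179991042457669), np.float64(0.5099999999999997))
ptr 650 th [0.496 0.504 0.507 0.51  0.515] r [ 93. 108. 120.] Y [ 97. 101. 104.]
  proj (np.float64(1.2018205669154147), np.float64(0.48999999999999977))
tab none
ptr 14 th [0.497 0.514 0.529 0.55  0.568] r [ 96. 105. 114.] Y [ 96.  99. 101.]
  proj (np.float64(0.09989217019995045), np.float64(0.5299999999999997))
```

View pics/c7.png

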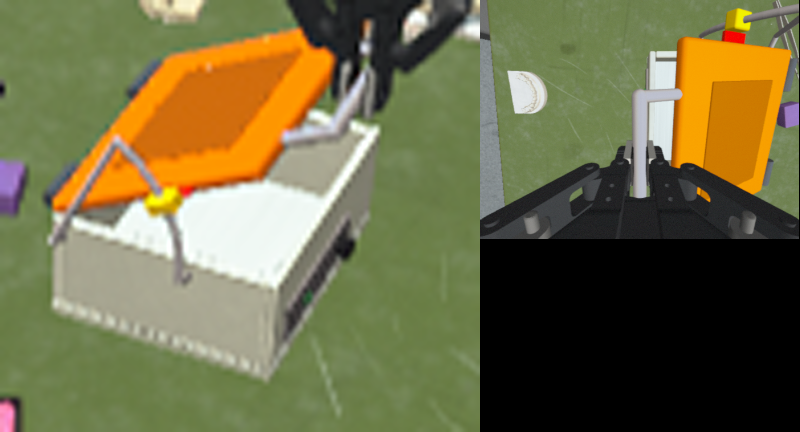

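The scene crop shows the red pointer beside the yellow tab at (165,198). The wrist inset shows them side by side too, at (735,38) and (738,18). The lid measures about 0.49–0.50 rad against about 0.50–0.51 for the tab, well within tolerance and held, so I'm handing in.

```bash
python3 -c "
from h import *
o=r.get_obs();print(o['clock'],o['tcp_pos'],abs(o['qvel']).max(),o['gripper_force'])
print(r.hand_in())"
```

```text
19.0 [ 0.56767289 -0.23442056  0.18298229] 0.0011773693980260903 58.778496980667114
the job is handed in; nothing more can be done
None
```

I showed the cast's red, white and blue sides to the lamp, set it down and released it on the middle of the pad, and handed in at 19 s still holding the lid at about 0.50 rad, level with the yellow tab (about 0.51); no verdict came back.

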